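Sort printed metal parts into their furnace ware

TASK

Sort the four bare metal printed parts into the white furnace ware for the next firing: the narrow bush in the deep round crucible, the wide bush in the shallow round dish, the T-bracket in the square tray and the bar lengthwise in the long boat. Leave each one in the middle of its place, resting flat on the floor of it and the same way up as it is now, then cover the crucible squarely and centrally with its knobbed lid. Set everything down, do not drop it.

Things in the scene. Friction and masses are not known exactly. Their poses are not given: they have to be found in the camera images.
- small_bush: Bare grey metal bush, the narrower of two: a short upright tube of outer diameter 30, bore 16, height 30 mm. Loose, about 75 g. Origin: centre of its underside; z up.
- large_bush: Bare grey metal bush, the wider of two: a short upright tube of outer diameter 50, bore 28, height 34 mm. Loose, about 220 g. Origin: centre of its underside; z up.
- bracket: Bare grey metal T-shaped bracket standing on its base plate: plate 56 (x) by 44 (y) by 8 mm high, with an upright web 56 long (x), 10 thick (y) along the plate's middle line, from 8 up to 36 mm. Loose, about 170 g. Grip it across the web. Origin: centre of its underside; z up.
- bar: Bare grey metal test bar lying on its narrow face: 100 long (x), 16 wide (y), 24 mm high. Loose, about 190 g. Origin: centre of its underside; z up.
- lid: White ceramic lid of the crucible: flat round disc, diameter 124, thickness 8 mm, flat underside, with a round knob of diameter 26 mm in the middle of its top, from 8 up to 34 mm. Loose, about 220 g. Origin: centre of its underside; z up.
- crucible: White ceramic crucible, the deep round pot: outer diameter 108, inner diameter 96, height 44 mm, floor 6 mm thick (inner floor 6 mm above its origin), open on top. Fixed. Origin: centre of its underside; z up.
- dish: White ceramic dish, the shallow round one: outer diameter 92, inner diameter 82, height 12 mm, floor 4 mm thick. Fixed. Origin: centre of its underside; z up.
- tray: White ceramic square tray: 104 by 104 outside, 94 by 94 inside, height 16 mm, floor 5 mm thick, sides along its x and y. Fixed. Origin: centre of its underside; z up.
- boat: White ceramic boat, a long narrow tray: 140 (x) by 66 (y) outside, 130 by 56 inside, height 12 mm, floor 5 mm thick. Fixed. Origin: centre of its underside; z up.
Mind the look-alikes: they are no part of the job. Leave any yellow look-alike of the bracket alone.

How it is judged (in metres and radians):
At the end, for the whole second after the job is handed in: Narrow bush in crucible, wide bush in dish, bracket in tray, bar in boat, each within 15 mm of the middle, on the floor within 4 mm, upright within 0.1 rad; lid on the crucible rim, within 12 mm of its middle, 4 mm in height, level within 0.05 rad; all at rest (horizontal distance between small_bush and crucible below 0.015 m and z of small_bush in the frame of crucible between 0.002 and 0.01 m and angle between each of small_bush, large_bush, bracket, bar's own z axis and vertical below 0.1 rad and linear speed of each of small_bush, large_bush, bracket, bar, lid below 0.02 m/s and angular speed of each of small_bush, large_bush, bracket, bar, lid below 0.2 rad/s and horizontal distance between large_bush and dish below 0.015 m and z of large_bush in the frame of dish between 0 and 0.008 m and horizontal distance between bracket and tray below 0.015 m and z of bracket in the frame of tray between 0.001 and 0.009 m and horizontal distance between bar and boat below 0.015 m and z of bar in the frame of boat between 0.001 and 0.009 m and horizontal distance between lid and crucible below 0.012 m and z of lid in the frame of crucible between 0.04 and 0.048 m and angle between lid's own z axis and vertical below 0.05 rad); the robot touches nothing.
It fails at once if the small bush falls freely, out of the fingers, faster than 0.6 m/s (a drop of about 18 mm) (linear speed of small_bush above 0.6 m/s and contact force between the fingers and small_bush below 0.05 N).
It fails at once if the large bush falls freely, out of the fingers, faster than 0.6 m/s (a drop of about 18 mm) (linear speed of large_bush above 0.6 m/s and contact force between the fingers and large_bush below 0.05 N).
It fails at once if the bracket falls freely, out of the fingers, faster than 0.6 m/s (a drop of about 18 mm) (linear speed of bracket above 0.6 m/s and contact force between the fingers and bracket below 0.05 N).
It fails at once if the bar falls freely, out of the fingers, faster than 0.6 m/s (a drop of about 18 mm) (linear speed of bar above 0.6 m/s and contact force between the fingers and bar below 0.05 N).
It fails at once if the lid falls freely, out of the fingers, faster than 0.6 m/s (a drop of about 18 mm) (linear speed of lid above 0.6 m/s and contact force between the fingers and lid below 0.05 N).
It also fails if it takes over 125 s, if anything falls off the work surface, if the arm or the gripper's body presses on something with over 40 N, if the wrist force passes 120 N, or if a joint passes its speed limit or range.

ROBOT

A 6-joint arm with a two-finger parallel gripper is mounted at the origin on the work surface. World frame = base frame: x ahead of the robot, y to its left, z up, the work surface at z = 0. Lengths are in m, angles in degrees, forces in N, time in s.
With the tool pointing down it reaches from about 0.325 to 0.925 m from the base axis. Payload 3.1 kg.
Tool frame: the origin (TCP) lies where the fingers leave the gripper's body, on its centre line; the fingertips stand 73 mm ahead of it and the grasp point (between the pads) lies 54 mm ahead of it; z points along the fingers, y is the line along which they close (so a half turn about z gives the same grasp; the last joint's range is limited). The gripper opens to 85 mm and grips with 20 to 120 N. Pads are 22 mm wide; open, the fingers measure 114 mm over their backs; the gripper's body (76 mm by 85 mm) begins 54 mm behind the grasp point. The pads swing forward as they close: fully open they stand 13 mm farther back than shut.
Start: joints at [-70.084, 12.427, 92.441, -0, 75.132, -6.429], TCP at [0.277, -0.56, 0.304] pointing down, gripper open.
Joint ranges: [-157.48, 157.48], [-44.54, 120.13], [17.64, 146.25], [-64.5, 244.5], [7.68, 150.69], [-147.95, 147.95]. Speed limits (degrees/s): [159.86, 159.86, 180, 180, 180, 180].

INTERFACE

Orientations are given as a 3x3 rotation matrix whose columns are the frame's x, y, z axes.
In Python, from station import arm gives the robot as it stands.
- The arm moves only by the tool step_arm, never from a script. Its argument "plan" is a list of rows, each a list of 6 numbers: the shift along the tool's x, y, z in m, then the turn, a rotation vector about the tool's x, y, z in rad. A call has 1 to 12 rows; each row shifts and turns the commanded pose from where the row before left it, along the tool's axes as they then stand; what a row does not reach is not made up. A row lasts 1/10 s, in which the tool goes at most 50 mm and 8.59 degrees, less where a joint would pass 70% of its speed; a pose out of reach is approached as far as the arm can. A call with a gripper value outside its range is refused whole. "claw" is the finger opening in m, from 0 to 0.0854, set as the call begins (left out, the last holds). The fingers move at their own pace and stop on an object; the grip force is fixed at half the most. Time passes only in rows, so rows that do not move let the fingers close. It gives the time, the measured TCP pose, the force, the opening and the grip force at its end, in the units of the state.
- arm.sense(): the state, without advancing time (a new reading comes with each control period).
- arm.camera(name): name is "scene" or "top" or "wrist"; returns (picture, depth): 420x560x3 uint8, red, green, blue; 420x560 float32, m along the optical axis (not along the pixel's ray), 0 where there is no reading.
- arm.camera_model(name): a dict with "K" (3x3 intrinsics, pixels), "k1" (the pictures are not rectified: a ray, as slopes to the right and down, at radius r is drawn at 1 + k1 r^2 times it, then the intrinsics apply), "position" and "rotation" of the camera in the world. Camera axes: x right, y down, z forward; pixel columns grow to the right and rows downward; lengths in m; the calibration is good to about 2 mm. A picture is of the moment at which its call begins: read the wrist's pose just before it. camera_model takes no time and is no camera call; for the wrist camera it gives the pose at the moment of the call.
- arm.job_done(): hands the job in; it is judged then, once.
The state is a dict: "time_s": time; "joint_pos": joint angles; "joint_velocities": joint speeds; "tau": joint torques, N m; "ee_pos": TCP position; "ee_rot": TCP orientation; "contact_force": force on the tool from outside, world axes, zero at the start; "moment": the same for the moment, N m; "gripper_width": finger opening in m; "finger_force": force on a finger pad.
Only numpy, scipy, OpenCV 4.12 (cv2) and the standard library are available. Lean on these libraries where they do the work, as an engineer would, in place of code of your own. Each camera call takes 0.05 s, during which the arm holds its last target. There are 200 camera calls.

## Working session

There is one attempt and no reset: what is moved stays moved. The work goes in short steps, Python scripts to look and compute and a tool call to move; the robot and the scene stay as the last step left them, time stands still between calls to the robot, and variables do not carry over. Pictures are saved under pics/ and viewed, at most 14 in all, crops included, and the job is handed in when it is done.

Besides the shell and the picture viewer there is one more tool, called after "Emit:" by a JSON object that holds its "name" and its "arguments", one argument or row to a line. step_arm: Moves the arm, as the interface text tells. Its arguments: {"type":"object","properties":{"plan":{"type":"array","items":{"type":"array","items":{"type":"number"}}},"claw":{"type":"number"}},"required":["plan"]}

```bash
mkdir -p pics
cat > h.py <<'E'
import numpy as np, cv2
from station import arm
def save(name,f):
    p,d=arm.camera(name); cv2.imwrite(f'pics/{f}.png',p[:,:,::-1]); np.save(f'pics/{f}.npy',d); return p,d
def px2w(name,uv,depth=None,z=None,m=None):
    m=m or arm.camera_model(name);K=np.array(m['K'],float);R=np.array(m['rotation']);t=np.array(m['position'])
    uv=np.atleast_2d(np.array(uv,float))
    xd=(uv-K[:2,2])/[K[0,0],K[1,1]]; x=xd.copy()
    for _ in range(20): x=xd/(1+m['k1']*(x**2).sum(1,keepdims=True))
    r=np.c_[x,np.ones(len(x))]@R.T
    s=np.asarray(depth,float)[...,None] if depth is not None else ((z-t[2])/r[:,2])[:,None]
    return t+s*r
E
python3 - <<'E'
from h import *
for n in('top','scene'):
    save(n,n+'0'); print(n,arm.camera_model(n))
print(arm.sense())
E
```

```text
top {'K': array([[448.03451272,   0.        , 275.01419593],
       [  0.        , 448.03451272, 215.05230791],
       [  0.        ,   0.        ,   1.        ]]), 'k1': -0.05649748327359369, 'position': array([0.34222308, 0.01465632, 1.08102665]), 'rotation': array([[-0.0277115 , -0.99496461,  0.09631975],
       [-0.99961538,  0.02747856, -0.00374435],
       [ 0.00107877, -0.09638647, -0.9953434 ]])}
scene {'K': array([[403.7434156 ,   0.        , 280.70640395],
       [  0.        , 403.7434156 , 205.44715237],
       [  0.        ,   0.        ,   1.        ]]), 'k1': -0.013032392544874873, 'position': array([ 0.96056579, -0.49564008,  0.73168666]), 'rotation': array([[ 0.70276834,  0.50190429, -0.50419118],
       [ 0.7114169 , -0.49417922,  0.49967278],
       [ 0.0016271 , -0.70984434, -0.70435671]])}
{'time_s': 0.1, 'joint_pos': array([-7.00855440e+01,  1.24733613e+01,  9.25199829e+01, -9.19928800e-04,
        7.51308334e+01, -6.42965784e+00]), 'joint_velocities': array([ 0.00252599, -0.08056275, -0.23975411, -0.05726082, -0.01131256,
        0.05902957]), 'tau': array([-7.53972490e-04, -3.98073721e+01, -3.04969740e+01, -1.39279209e-04,
        4.21880875e-03, -5.40355600e-06]), 'ee_pos': array([ 0.27716072, -0.5595459 ,  0.30268227]), 'ee_rot': array([[ 8.96143280e-01,  4.43764189e-01, -7.52811131e-04],
       [ 4.43764769e-01, -8.96141004e-01,  2.03242057e-03],
       [ 2.27290543e-04, -2.15541109e-03, -9.99997651e-01]]), 'contact_force': array([0.221277  , 0.061285  , 0.58758489]), 'moment': array([0.03326908, 0.0104965 , 0.03334598]), 'finger_force': 0.0, 'gripper_width': 0.08524421701761989}
```

View pics/top0.png

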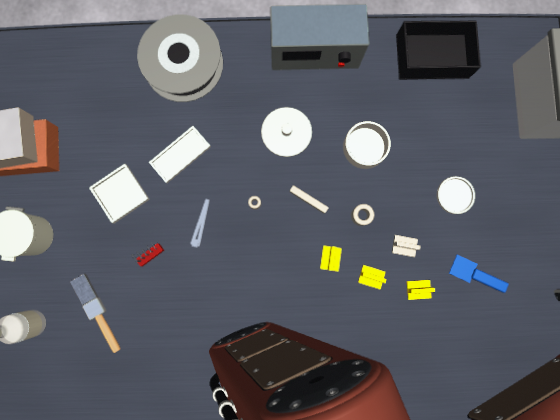

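View pics/scene0.png

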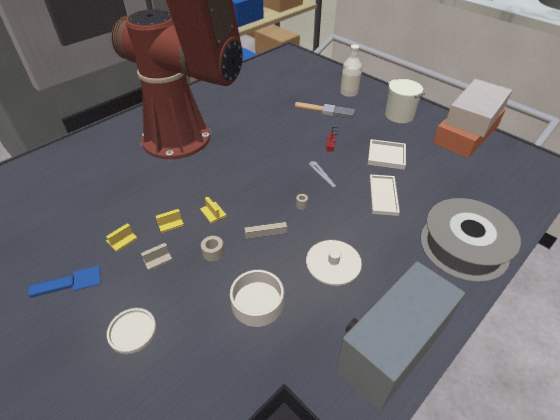

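The top view shows the small bush at (254,202), bar (309,199), large bush (364,214) and bare bracket (406,246). It also shows the lid (287,131), crucible (367,145), dish (456,195), tray (119,193) and boat (180,154). The yellow brackets near (331,258), (372,277) and (420,290) are decoys.

```bash
cat > meas.py <<'E'
from h import *
objs=dict(small_bush=((254,202),14,.030),bar=((309,199),26,.024),large_bush=((364,214),17,.034),bracket=((406,246),19,.036),
 lid=((287,131),32,.008),knob=((287,131),32,.034),crucible=((367,145),32,.044),dish=((456,195),25,.012),tray=((119,193),37,.016),boat=((180,154),37,.012))
d=np.load('pics/top0.npy'); p=cv2.imread('pics/top0.png'); m=arm.camera_model('top')
V,U=np.mgrid[:420,:560]; W=px2w('top',np.c_[U.ravel(),V.ravel()],depth=d.ravel(),m=m).reshape(420,560,3)
bg=W[...,2]
hsv=cv2.cvtColor(p,cv2.COLOR_BGR2HSV)
for n,((u,v),r,h) in objs.items():
    s=np.s_[v-r:v+r+1,u-r:u+r+1]
    w=W[s].reshape(-1,3); br=(hsv[s][...,2]>130).ravel()
    k=br&(abs(w[:,2]-h)<.005); q=w[k]
    # colour-based: image points intersected with plane z=h
    b=np.c_[U[s].ravel(),V[s].ravel()][k]
    q=px2w('top',b,z=h,m=m)[:,:2].astype(np.float32)*1000
    (c,R)=cv2.minEnclosingCircle(q); rc=cv2.minAreaRect(q)
    print(n,k.sum(),'z',np.round(np.median(w[k,2])*1000,1),'circ',np.round(c,1),round(R,1),'mean',q.mean(0).round(1),'rect',np.round(rc[0],1),np.round(rc[1],1),round(rc[2],1))
tab=W[300:310,150:200,2];print('table',np.median(tab),tab.std())
cv2.imwrite('pics/c1.png',cv2.resize(p[90:290,230:430],None,fx=3,fy=3,interpolation=cv2.INTER_CUBIC))
E
python3 meas.py
```

```text
small_bush 78 z 30.9 circ [476.1  58.2] 14.6 mean [475.8  58.3] rect [476.3  58.3] [26.6 27.5] 25.1
bar 264 z 24.6 circ [481.2 -71. ] 48.6 mean [481.1 -69.4] rect [480.6 -70.7] [97.  16.2] 55.6
large_bush 224 z 34.6 circ [ 439.5 -196.4] 24.6 mean [ 439.5 -196.4] rect [ 440.3 -196.4] [47.3 47.4] 87.4
bracket 106 z 36.7 circ [ 366.6 -299.9] 27.9 mean [ 364.6 -299. ] rect [ 364.4 -299.4] [55.8 10.6] 77.1
lid 1776 z 9.1 circ [651.9 -22.9] 62.6 mean [650.6 -22.5] rect [651.8 -23.3] [120.4 123.7] 88.6
knob 79 z 35.0 circ [651.2 -22.6] 12.6 mean [651.4 -22.1] rect [651.2 -22.6] [21.6 22.2] 88.5
crucible 332 z 44.7 circ [ 608.5 -213.5] 54.5 mean [ 608.5 -213. ] rect [ 609.1 -214. ] [105.8 107.1] 43.1
dish 359 z 10.9 circ [ 483.3 -430.4] 46.2 mean [ 483.1 -432.7] rect [ 483.3 -430.3] [90.6 89.2] 42.5
tray 457 z 16.1 circ [527.8 363.1] 96.8 mean [517.  382.7] rect [528.8 357.9] [105.6 178.5] 32.6
boat 803 z 9.8 circ [587.  260.9] 100.3 mean [602.  241.1] rect [585.  261.3] [ 67.6 195.2] 39.0
table 0.0008311196900785411 0.06821074663271845
```

View pics/c1.png

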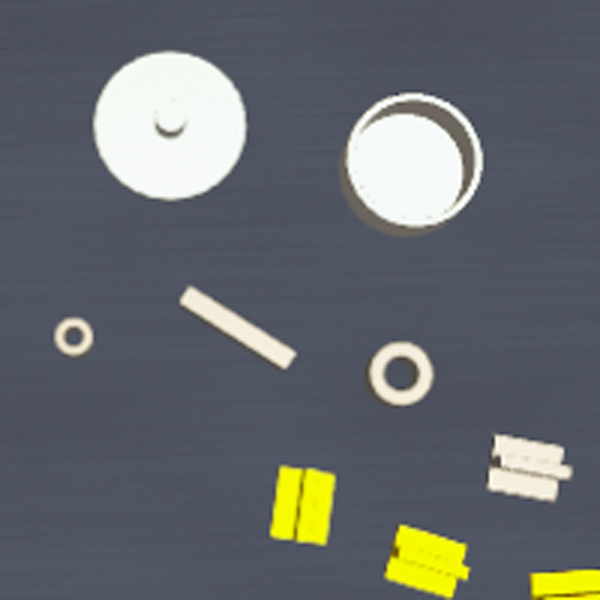

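The crop shows the lid at (170,125), crucible (415,160), narrow bush (74,336), bar from (185,295) to (290,360), wide bush (401,373) and bare bracket (530,467). Next I separate the tray from the boat.

Run:
```python
from h import *
p=cv2.imread('pics/top0.png'); m=arm.camera_model('top'); d=np.load('pics/top0.npy')
hsv=cv2.cvtColor(p,cv2.COLOR_BGR2HSV)
msk=((hsv[...,2]>130)).astype(np.uint8)
n,L,st,_=cv2.connectedComponentsWithStats(msk)
def ax(q):
    rc=cv2.minAreaRect(q.astype(np.float32)); b=cv2.boxPoints(rc); e=[b[1]-b[0],b[2]-b[1]]; l=max(e,key=np.linalg.norm)
    return np.round(rc[0],1),np.round(sorted(rc[1]),1),'long axis deg',round(np.degrees(np.arctan2(l[1],l[0]))%180,1)
for nm,(u,v),h in [('tray',(119,193),.016),('boat',(180,154),.012),('bar',(309,199),.024)]:
    l=L[v,u]; vv,uu=np.where(L==l); W=px2w('top',np.c_[uu,vv],depth=d[vv,uu],m=m)
    q=px2w('top',np.c_[uu,vv],z=h,m=m)[:,:2]*1000
    print(nm,st[l],ax(q)); k=abs(W[:,2]-h)<.004; print('   top only',k.sum(),ax(q[k]))
s=np.s_[225:268,385:428]; vv,uu=np.mgrid[s]; vv=vv.ravel();uu=uu.ravel()
W=px2w('top',np.c_[uu,vv],depth=d[vv,uu],m=m); 
for h in(.036,.008):
    k=(abs(W[:,2]-h)<.004)&(msk[vv,uu]>0); print('bracket',h,ax(px2w('top',np.c_[uu,vv][k],z=h,m=m)[:,:2]*1000))
cv2.imwrite('pics/c2.png',cv2.resize(p[115:235,75:225],None,fx=4,fy=4,interpolation=cv2.INTER_CUBIC))
w=arm.camera_model('wrist');s=arm.sense();R=s['ee_rot'];print('wrist cam in tool',R.T@(w['position']-s['ee_pos']),(R.T@w['rotation']).round(2).tolist())
```

```text
tray [  89  164   59   59 1909] (array([509.9, 388.8]), array([106.9, 107.6]), 'long axis deg', np.float32(33.2))
   top only 386 (array([509.2, 388.4]), array([105.6, 105.9]), 'long axis deg', np.float32(122.6))
boat [ 149  126   61   57 1605] (array([602.6, 240.4]), array([ 68.6, 142.3]), 'long axis deg', np.float32(129.0))
   top only 580 (array([602.1, 240.1]), array([ 67.6, 140.8]), 'long axis deg', np.float32(129.0))
bar [290 185  39  28 309] (array([481.4, -70.6]), array([ 17.3, 101.1]), 'long axis deg', np.float32(56.1))
   top only 256 (array([480.7, -70.7]), array([16.2, 97. ]), 'long axis deg', np.float32(55.8))
bracket 0.036 (array([ 364.6, -299.4]), array([10.1, 55.8]), 'long axis deg', np.float32(77.1))
bracket 0.008 (array([ 364.6, -299.1]), array([44.1, 56.3]), 'long axis deg', np.float32(77.6))
wrist cam in tool [ 0.0763251  -0.00030112 -0.07031429] [[-0.0, -0.95, -0.3], [1.0, -0.0, -0.0], [0.0, -0.3, 0.95]]
```

View pics/c2.png

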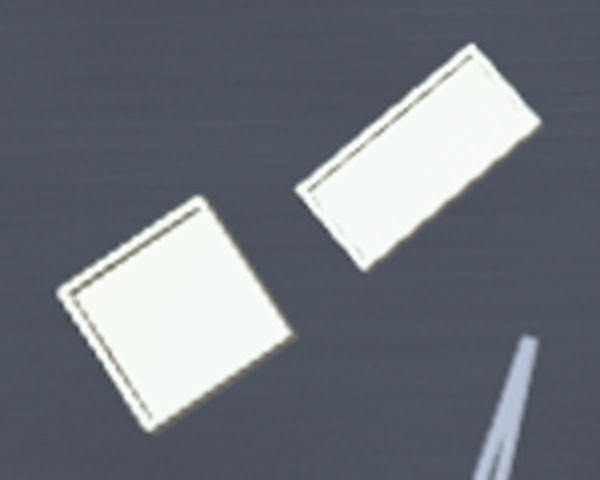

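The tray is centred at (509.5,388.6) mm with axes at 33/123°, and the boat at (602.4,240.2) mm with its long axis at 129°. First move: go above the bracket.

Emit:
{"name": "step_arm", "arguments": {
  "plan": [
    [0.0323,-0.0324,0,0,0,0],
    [0.0323,-0.0324,0,0,0,0],
    [0.0323,-0.0324,0,0,0,0],
    [0.0323,-0.0324,0,0,0,0],
    [0.0323,-0.0324,0,0,0,0],
    [0.0323,-0.0324,0,0,0,0],
    [0,0,0.0172,0,0,-0.1473],
    [0,0,0.0172,0,0,-0.1473],
    [0,0,0.0172,0,0,-0.1473],
    [0,0,0.0172,0,0,-0.1473],
    [0,0,0.0172,0,0,-0.1473],
    [0,0,0.0172,0,0,-0.1473]
  ],
  "claw": 0.035
}}

```text
time_s: 1.3
ee_pos: [0.3645, -0.2995, 0.1996]
ee_rot: [[0.219, 0.976, -0.001], [0.976, -0.219, 0.001], [0.0, -0.001, -1.0]]
contact_force: [-0.7, 0.2, 0.8]
gripper_width: 0.0348
finger_force: 0.0
```

```bash
cat > to.py <<'E'
import sys
from h import *
from scipy.spatial.transform import Rotation as Ro
x,y,z,psi=map(float,sys.argv[1:5]); s=arm.sense(); R=s['ee_rot']; p=s['ee_pos']
a=np.radians(psi); T=np.array([[np.cos(a),np.sin(a),0],[np.sin(a),-np.cos(a),0],[0,0,-1]])
print('t',s['time_s'],'tcp mm',(p*1000).round(1),'psi',np.degrees(np.arctan2(R[1,0],R[0,0])).round(2),'w',round(s['gripper_width']*1000,1),'ff',round(s['finger_force'],1),'F',s['contact_force'].round(1))
print('shift tool mm',(R.T@(np.array([x,y,z])-p*1000)).round(1),'turn rad',Ro.from_matrix(R.T@T).as_rotvec().round(4))
E
python3 to.py 364.6 -299.3 200 77.2
python3 - <<'E'
from h import *
w=arm.camera_model('wrist');s=arm.sense();p,d=save('wrist','w1')
V,U=np.mgrid[:420,:560]
W=px2w('wrist',np.c_[U.ravel(),V.ravel()],depth=d.ravel(),m=w)
t=(W-s['ee_pos'])@s['ee_rot']*1000
k=(d.ravel()>0)&(abs(t[:,1])<60)&(abs(t[:,0])<14)&(t[:,2]>20)&(t[:,2]<110)
print(k.sum())
for sg in(1,-1):
    q=t[k&(t[:,1]*sg>0)]; print('side',sg,'z max pct',np.percentile(q[:,2],[50,95,99,100]).round(1),'y',np.percentile(abs(q[:,1]),[0,1,50,99,100]).round(1),'x',np.percentile(q[:,0],[1,99]).round(1))
b=W[(d.ravel()>0)&(abs(W[:,2]-.036)<.003)&(np.hypot(W[:,0]-.3646,W[:,1]+.299)<.045)]
rc=cv2.minAreaRect(b[:,:2].astype(np.float32)*1000);print('bracket web',rc,len(b))
E
```

```text
t 1.3 tcp mm [ 364.5 -299.5  199.6] psi 77.34 w 34.8 ff 0.0 F [-0.7  0.2  0.8]
shift tool mm [ 0.2  0.  -0.4] turn rad [-0.0006 -0.0004  0.0024]
5485
side 1 z max pct [34.2 63.3 68.  72. ] y [17.5 17.6 22.5 48.  50.6] x [-9.7 13.8]
side -1 z max pct [34.3 63.3 68.1 72.2] y [17.  17.1 21.9 47.4 49.7] x [-9.8 13.9]
bracket web ((362.0925598144531, -298.2285461425781), (56.35776138305664, 9.583781242370605), 77.45184326171875) 795
```

View pics/w1.png

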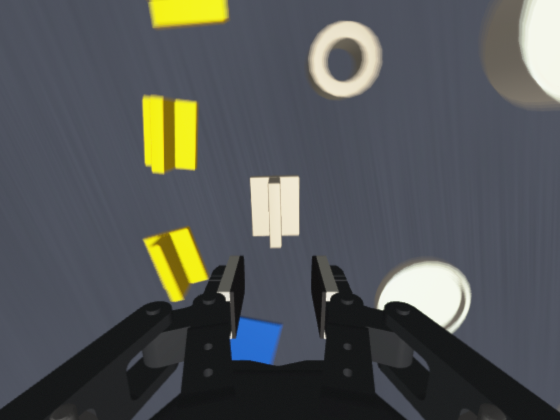

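The wrist view shows the bracket web at (275,210), centred between the fingertips at (243,257) and (313,257) to within about 2 mm. The measured tips sit 72 mm ahead of the TCP. Now I descend and grip.

Emit:
{"name": "step_arm", "arguments": {
  "plan": [
    [0,-0.0012,0.025,0,0,0],
    [0,0,0.025,0,0,0],
    [0,0,0.025,0,0,0],
    [0,0,0.02,0,0,0],
    [0,0,0.012,0,0,0],
    [0,0,0.0065,0,0,0],
    [0,0,0,0,0,0]
  ]
}}

```text
time_s: 2.05
ee_pos: [0.3634, -0.2994, 0.0868]
ee_rot: [[0.226, 0.974, -0.001], [0.974, -0.226, 0.001], [0.001, -0.001, -1.0]]
contact_force: [-0.7, 0.3, -0.7]
gripper_width: 0.0346
finger_force: 0.0
```

Emit:
{"name": "step_arm", "arguments": {
  "plan": [
    [0,0,0,0,0,0],
    [0,0,0,0,0,0],
    [0,0,0,0,0,0],
    [0,0,0,0,0,0],
    [0,0,0,0,0,0]
  ],
  "claw": 0.0
}}

```text
time_s: 2.55
ee_pos: [0.3644, -0.3005, 0.0884]
ee_rot: [[0.225, 0.974, 0.002], [0.974, -0.225, -0.002], [-0.001, 0.002, -1.0]]
contact_force: [0.6, -0.0, 6.1]
gripper_width: 0.0083
finger_force: 61.7
```

Emit:
{"name": "step_arm", "arguments": {
  "plan": [
    [0,0,-0.01,0,0,0],
    [0,0,-0.015,0,0,-0.134],
    [0,0,-0.015,0,0,-0.134],
    [0,0,-0.015,0,0,-0.134],
    [0,0,-0.015,0,0,-0.134],
    [0,0,-0.015,0,0,-0.134],
    [0,0,-0.015,0,0,-0.134],
    [0.018,0.018,0,0,0,0],
    [0.0315,0.0314,0,0,0,0],
    [0.0315,0.0314,0,0,0,0],
    [0.0315,0.0314,0,0,0,0],
    [0.0315,0.0314,0,0,0,0]
  ]
}}

```text
time_s: 3.75
ee_pos: [0.4048, -0.0987, 0.1871]
ee_rot: [[-0.545, 0.839, -0.0], [0.839, 0.545, 0.0], [0.001, -0.0, -1.0]]
contact_force: [0.4, 0.3, -1.8]
gripper_width: 0.0085
finger_force: 60.6
```

Emit:
{"name": "step_arm", "arguments": {
  "plan": [
    [0.0315,0.0314,0,0,0,0],
    [0.0315,0.0314,0,0,0,0],
    [0.0315,0.0314,0,0,0,0],
    [0.0315,0.0314,0,0,0,0],
    [0.0315,0.0314,0,0,0,0],
    [0.0315,0.0314,0,0,0,0],
    [0.0315,0.0314,0,0,0,0],
    [0.0315,0.0314,0,0,0,0],
    [0.0315,0.0314,0,0,0,0],
    [0.0315,0.0314,0,0,0,0],
    [0.0315,0.0314,0,0,0,0],
    [0.009,0.009,0,0,0,0]
  ]
}}

```text
time_s: 4.95
ee_pos: [0.5085, 0.3946, 0.1873]
ee_rot: [[-0.548, 0.837, 0.001], [0.837, 0.548, 0.002], [0.001, 0.002, -1.0]]
contact_force: [1.2, -0.0, -1.0]
gripper_width: 0.0085
finger_force: 60.6
```

```bash
python3 to.py 509.5 388.6 94.4 123
```

```text
t 4.95 tcp mm [508.5 394.6 187.3] psi 123.22 w 8.5 ff 60.6 F [ 1.2 -0.  -1. ]
shift tool mm [-5.6 -2.6 92.9] turn rad [ 0.0017 -0.0013  0.0038]
```

Emit:
{"name": "step_arm", "arguments": {
  "plan": [
    [-0.004,-0.002,0.01,0,0,0],
    [0,0,0.025,0,0,0],
    [0,0,0.025,0,0,0],
    [0,0,0.015,0,0,0],
    [0,0,0.008,0,0,0],
    [0,0,0,0,0,0],
    [0,0,0,0,0,0]
  ]
}}

```text
time_s: 5.65
ee_pos: [0.5097, 0.3861, 0.105]
ee_rot: [[-0.545, 0.838, 0.001], [0.838, 0.545, 0.001], [-0.0, 0.001, -1.0]]
contact_force: [0.8, 0.7, -1.2]
gripper_width: 0.0089
finger_force: 60.7
```

```bash
python3 to.py 509.5 388.6 93.4 123
```

```text
t 5.65 tcp mm [509.7 386.1 105. ] psi 123.02 w 8.9 ff 60.7 F [ 0.8  0.7 -1.2]
shift tool mm [ 2.2  1.2 11.6] turn rad [0.0011 0.0001 0.0004]
```

Emit:
{"name": "step_arm", "arguments": {
  "plan": [
    [0.001,0.001,0.005,0,0,0],
    [0,0,0.003,0,0,0],
    [0,0,0.002,0,0,0],
    [0,0,0.001,0,0,0],
    [0,0,0,0,0,0],
    [0,0,0,0,0,0]
  ]
}}

```text
time_s: 6.25
ee_pos: [0.5095, 0.3877, 0.0935]
ee_rot: [[-0.545, 0.838, 0.0], [0.838, 0.545, 0.0], [0.0, 0.0, -1.0]]
contact_force: [-1.2, 0.5, 0.3]
gripper_width: 0.0089
finger_force: 60.9
```

Emit:
{"name": "step_arm", "arguments": {
  "plan": [
    [0,0,0.001,0,0,0],
    [0,0,0,0,0,0],
    [0,0,0,0,0,0]
  ]
}}

```text
time_s: 6.55
ee_pos: [0.5095, 0.3878, 0.0935]
ee_rot: [[-0.545, 0.838, -0.0], [0.838, 0.545, -0.0], [0.0, -0.0, -1.0]]
contact_force: [-2.8, -1.4, 5.8]
gripper_width: 0.0088
finger_force: 61.7
```

Emit:
{"name": "step_arm", "arguments": {
  "plan": [
    [0,0,0,0,0,0],
    [0,0,0,0,0,0],
    [0,0,0,0,0,0],
    [0,0,-0.02,0,0,0],
    [0,0,-0.03,0,0,0],
    [0,0,-0.01,0,0,0.146],
    [0,0,-0.01,0,0,0.146],
    [0,0,-0.01,0,0,0.146],
    [0,0,-0.01,0,0,0.146],
    [0,0,-0.01,0,0,0.146],
    [0,0,0,0,0,0.146],
    [0,0,0,0,0,0.146]
  ],
  "claw": 0.035
}}

```text
time_s: 7.75
ee_pos: [0.5098, 0.3878, 0.1927]
ee_rot: [[0.436, 0.9, 0.001], [0.9, -0.436, 0.001], [0.001, 0.001, -1.0]]
contact_force: [-0.3, 0.6, 0.5]
gripper_width: 0.035
finger_force: 0.0
```

Emit:
{"name": "step_arm", "arguments": {
  "plan": [
    [0,0,0,0,0,0.146],
    [0,0,0,0,0,0],
    [0,0,0,0,0,0]
  ]
}}

```text
time_s: 8.05
ee_pos: [0.5094, 0.3875, 0.192]
ee_rot: [[0.555, 0.832, -0.0], [0.832, -0.555, -0.0], [-0.0, -0.0, -1.0]]
contact_force: [-0.7, 0.1, -0.2]
gripper_width: 0.0349
finger_force: 0.0
```

```bash
python3 to.py 481 -70.7 190 56; python3 -c "
from h import *
p,d=save('top','top1');cv2.imwrite('pics/c3.png',cv2.resize(cv2.imread('pics/top1.png')[115:245,65:235],None,fx=4,fy=4))"
```

```text
t 8.05 tcp mm [509.4 387.5 192. ] psi 56.3 w 34.9 ff 0.0 F [-0.7  0.1 -0.2]
shift tool mm [-397.   230.6    2. ] turn rad [-0.0001  0.0002  0.0052]
```

View pics/c3.png

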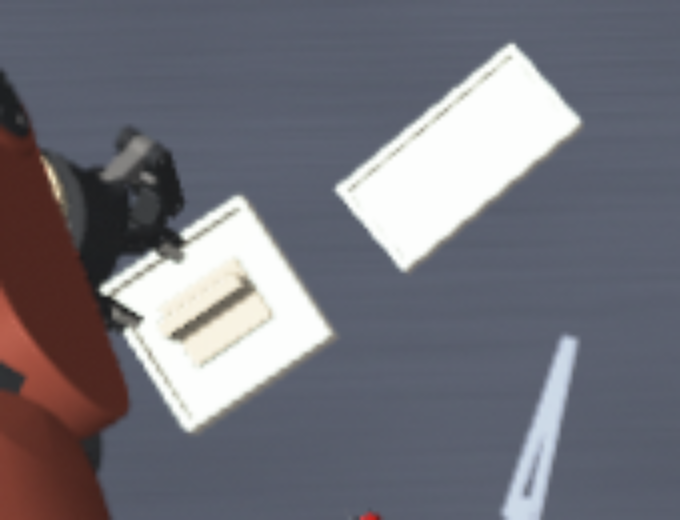

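The bracket stands centred and aligned in the tray, with its web around (210,305) in the crop. Next is the bar.

Emit:
{"name": "step_arm", "arguments": {
  "plan": [
    [-0.018,0.0105,0,0,0,0.005],
    [-0.0362,0.021,0,0,0,0],
    [-0.0362,0.021,0,0,0,0],
    [-0.0362,0.021,0,0,0,0],
    [-0.0362,0.021,0,0,0,0],
    [-0.0362,0.021,0,0,0,0],
    [-0.0362,0.021,0,0,0,0],
    [-0.0362,0.021,0,0,0,0],
    [-0.0362,0.021,0,0,0,0],
    [-0.0362,0.021,0,0,0,0],
    [-0.0362,0.021,0,0,0,0],
    [-0.017,0.0101,0,0,0,0]
  ]
}}

```text
time_s: 9.3
ee_pos: [0.4773, -0.0733, 0.1926]
ee_rot: [[0.562, 0.827, 0.001], [0.827, -0.562, -0.001], [-0.0, 0.001, -1.0]]
contact_force: [0.4, -0.6, -0.3]
gripper_width: 0.0351
finger_force: 0.0
```

Emit:
{"name": "step_arm", "arguments": {
  "plan": [
    [0,0,0.02,0,0,0],
    [0,0,0.02,0,0,0],
    [0,0,0,0,0,0],
    [0,0,0,0,0,0]
  ]
}}

```text
time_s: 9.7
ee_pos: [0.4772, -0.0703, 0.1521]
ee_rot: [[0.561, 0.828, -0.001], [0.828, -0.561, 0.0], [-0.0, -0.001, -1.0]]
contact_force: [1.0, -0.9, 0.6]
gripper_width: 0.0349
finger_force: 0.0
```

```bash
cat > wr.py <<'E'
from h import *
import sys
x,y,h,r=map(float,sys.argv[1:5])
w=arm.camera_model('wrist');p,d=save('wrist','wt')
V,U=np.mgrid[:420,:560]; W=px2w('wrist',np.c_[U.ravel(),V.ravel()],depth=d.ravel(),m=w)*1000
q=W[(d.ravel()>0)&(abs(W[:,2]-h)<3)&(np.hypot(W[:,0]-x,W[:,1]-y)<r)][:,:2].astype(np.float32)
rc=cv2.minAreaRect(q);b=cv2.boxPoints(rc);l=max([b[1]-b[0],b[2]-b[1]],key=np.linalg.norm)
print(len(q),'circ',cv2.minEnclosingCircle(q),'rect',rc[:2],'long',np.degrees(np.arctan2(l[1],l[0]))%180)
E
python3 wr.py 481 -70.7 24 60; python3 to.py 481 -70.7 81 56
```

```text
3025 circ ((480.29296875, -70.05596923828125), 49.969825744628906) rect ((479.9194030761719, -69.9732894897461), (99.6595458984375, 15.983831405639648)) long 56.065098
t 9.75 tcp mm [477.9 -70.4 152.8] psi 55.9 w 35.0 ff 0.0 F [-0.2  0.6 -0.1]
shift tool mm [ 1.5  2.7 71.8] turn rad [ 0.0008 -0.0003 -0.0017]
```

Emit:
{"name": "step_arm", "arguments": {
  "plan": [
    [0.0015,0.002,0.015,0,0,0],
    [0,0,0.025,0,0,0],
    [0,0,0.018,0,0,0],
    [0,0,0.009,0,0,0],
    [0,0,0.004,0,0,0],
    [0,0,0,0,0,0]
  ]
}}

```text
time_s: 10.35
ee_pos: [0.4804, -0.0703, 0.0817]
ee_rot: [[0.561, 0.828, 0.001], [0.828, -0.561, -0.0], [0.0, 0.001, -1.0]]
contact_force: [-0.8, -0.1, -0.1]
gripper_width: 0.035
finger_force: 0.0
```

Emit:
{"name": "step_arm", "arguments": {
  "plan": [
    [0,0,0,0,0,0],
    [0,0,0,0,0,0],
    [0,0,0,0,0,0],
    [0,0,0,0,0,0],
    [0,0,0,0,0,0]
  ],
  "claw": 0.0
}}

```text
time_s: 10.85
ee_pos: [0.4811, -0.0706, 0.0826]
ee_rot: [[0.562, 0.827, 0.002], [0.827, -0.562, -0.001], [0.001, 0.002, -1.0]]
contact_force: [-1.1, 0.3, 6.6]
gripper_width: 0.0142
finger_force: 62.7
```

```bash
python3 to.py 602.4 240.2 180 129
```

```text
t 10.85 tcp mm [481.1 -70.6  82.6] psi 55.84 w 14.2 ff 62.7 F [-1.1  0.3  6.6]
shift tool mm [325.4 -73.9 -97.3] turn rad [ 2.6000e-03  8.0000e-04 -1.2769e+00]
```

Emit:
{"name": "step_arm", "arguments": {
  "plan": [
    [0,0,-0.01,0,0,0],
    [0,0,-0.01,0,0,-0.1419],
    [0,0,-0.01,0,0,-0.1419],
    [0,0,-0.01,0,0,-0.1419],
    [0,0,-0.01,0,0,-0.1419],
    [0,0,-0.01,0,0,-0.1419],
    [0,0,-0.01,0,0,-0.1419],
    [0,0,-0.01,0,0,-0.1419],
    [0,0,-0.01,0,0,-0.1419],
    [0,0,0,0,0,-0.1419]
  ]
}}

```text
time_s: 11.85
ee_pos: [0.4803, -0.0704, 0.1726]
ee_rot: [[-0.634, 0.773, 0.002], [0.773, 0.634, -0.001], [-0.002, 0.001, -1.0]]
contact_force: [0.1, -0.4, -2.0]
gripper_width: 0.0144
finger_force: 61.7
```

Emit:
{"name": "step_arm", "arguments": {
  "plan": [
    [0.01035,0.0181,0,0,0,0],
    [0.02065,0.03625,0,0,0,0],
    [0.02065,0.03625,0,0,0,0],
    [0.02065,0.03625,0,0,0,0],
    [0.02065,0.03625,0,0,0,0],
    [0.02065,0.03625,0,0,0,0],
    [0.02065,0.03625,0,0,0,0],
    [0.02065,0.03625,0,0,0,0],
    [0.01035,0.0181,0,0,0,0],
    [0,0,0.025,0,0,0],
    [0,0,0.025,0,0,0],
    [0,0,0,0,0,0]
  ]
}}

```text
time_s: 13.05
ee_pos: [0.597, 0.2398, 0.1161]
ee_rot: [[-0.63, 0.777, -0.011], [0.777, 0.63, -0.003], [0.004, -0.01, -1.0]]
contact_force: [-0.7, -0.7, -3.5]
gripper_width: 0.014
finger_force: 61.6
```

```bash
python3 to.py 602.4 240.2 87.6 129
```

```text
t 13.05 tcp mm [597.  239.8 116.1] psi 129.05 w 14.0 ff 61.6 F [-0.7 -0.7 -3.5]
shift tool mm [-3.2  4.7 28.4] turn rad [-0.0104 -0.0044  0.0009]
```

Emit:
{"name": "step_arm", "arguments": {
  "plan": [
    [0,0,0.008,0,0,0],
    [0,0,0.006,0,0,0],
    [0,0,0,0,0,0],
    [0,0,0,0,0,0]
  ]
}}

```text
time_s: 13.45
ee_pos: [0.6017, 0.2405, 0.108]
ee_rot: [[-0.629, 0.777, 0.001], [0.777, 0.629, 0.0], [-0.0, 0.001, -1.0]]
contact_force: [0.1, -0.7, -1.7]
gripper_width: 0.0145
finger_force: 61.6
```

```bash
python3 to.py 602.4 240.2 87.6 129
```

```text
t 13.45 tcp mm [601.7 240.5 108. ] psi 128.99 w 14.5 ff 61.6 F [ 0.1 -0.7 -1.7]
shift tool mm [-0.7  0.3 20.4] turn rad [ 0.0011  0.0005 -0.0002]
```

Emit:
{"name": "step_arm", "arguments": {
  "plan": [
    [0,0,0.008,0,0,0],
    [0,0,0.006,0,0,0],
    [0,0,0.003,0,0,0],
    [0,0,0.002,0,0,0],
    [0,0,0.0015,0,0,0],
    [0,0,0,0,0,0],
    [0,0,0,0,0,0],
    [0,0,0,0,0,0]
  ]
}}

```text
time_s: 14.25
ee_pos: [0.6014, 0.2408, 0.0876]
ee_rot: [[-0.63, 0.777, 0.0], [0.777, 0.63, 0.0], [-0.0, 0.0, -1.0]]
contact_force: [-4.0, -0.8, 5.6]
gripper_width: 0.0141
finger_force: 62.6
```

Emit:
{"name": "step_arm", "arguments": {
  "plan": [
    [0,0,0,0,0,0],
    [0,0,0,0,0,0],
    [0,0,0,0,0,0],
    [0,0,-0.02,0,0,0],
    [0,0,-0.03,0,0,0],
    [0,0,-0.03,0,0,0],
    [-0.0063,-0.0212,0,0,0,0],
    [-0.0126,-0.0425,0,0,0,0],
    [-0.0126,-0.0425,0,0,0,0],
    [-0.0126,-0.0425,0,0,0,0],
    [-0.0126,-0.0425,0,0,0,0],
    [-0.0063,-0.0212,0,0,0,0]
  ],
  "claw": 0.025
}}

```text
time_s: 15.45
ee_pos: [0.4735, 0.056, 0.1661]
ee_rot: [[-0.628, 0.778, -0.002], [0.778, 0.628, -0.001], [0.0, -0.002, -1.0]]
contact_force: [1.6, 0.2, 0.3]
gripper_width: 0.0251
finger_force: 0.0
```

Emit:
{"name": "step_arm", "arguments": {
  "plan": [
    [0,0,0,0,0,0],
    [0,0,0,0,0,0],
    [0,0,0,0,0,0]
  ],
  "claw": 0.05
}}

```text
time_s: 15.75
ee_pos: [0.477, 0.0586, 0.1672]
ee_rot: [[-0.63, 0.777, 0.002], [0.777, 0.63, 0.0], [-0.001, 0.002, -1.0]]
contact_force: [0.2, 0.6, 0.5]
gripper_width: 0.05
finger_force: 0.0
```

```bash
python3 wr.py 476 58 30 25; python3 to.py 476.2 58.2 82 129; python3 -c "
from h import *
p,d=save('top','top2');cv2.imwrite('pics/c4.png',cv2.resize(cv2.imread('pics/top2.png')[115:245,65:235],None,fx=4,fy=4))"
```

```text
880 circ ((475.37200927734375, 59.9222412109375), 14.821084976196289) rect ((475.2772216796875, 60.172760009765625), (29.17586326599121, 28.626333236694336)) long 27.151299
t 15.8 tcp mm [476.9  58.7 167.1] psi 129.07 w 49.7 ff 0.0 F [-0.4  0.1 -0.7]
shift tool mm [ 0.1 -1.  85.1] turn rad [0.0013 0.0007 0.0012]
```

View pics/c4.png

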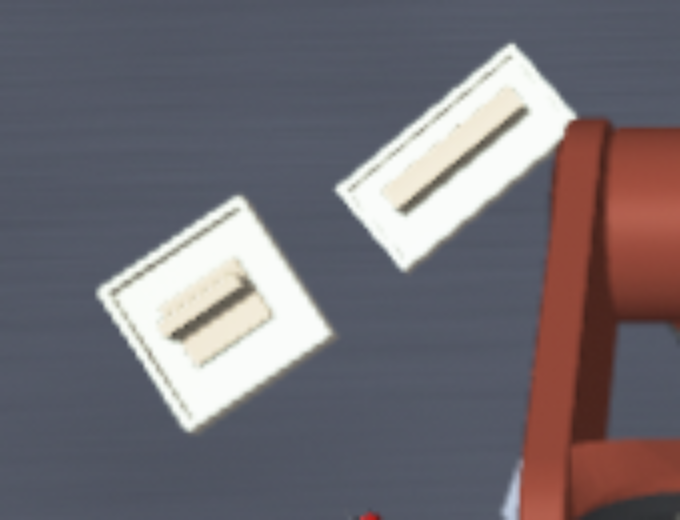

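The bar and the bracket both sit centred in their ware. Next is the narrow bush.

Emit:
{"name": "step_arm", "arguments": {
  "plan": [
    [0.001,-0.001,0.015,0,0,0],
    [0,0,0.025,0,0,0],
    [0,0,0.025,0,0,0],
    [0,0,0.012,0,0,0],
    [0,0,0.006,0,0,0],
    [0,0,0.002,0,0,0],
    [0,0,0,0,0,0]
  ]
}}

```text
time_s: 16.55
ee_pos: [0.4751, 0.0583, 0.0822]
ee_rot: [[-0.63, 0.777, 0.001], [0.777, 0.63, -0.0], [-0.001, 0.001, -1.0]]
contact_force: [0.5, -0.7, 0.6]
gripper_width: 0.0503
finger_force: 0.0
```

Emit:
{"name": "step_arm", "arguments": {
  "plan": [
    [0,0,0,0,0,0],
    [0,0,0,0,0,0],
    [0,0,0,0,0,0],
    [0,0,0,0,0,0],
    [0,0,0,0,0,0]
  ],
  "claw": 0.0
}}

```text
time_s: 17.05
ee_pos: [0.4757, 0.0581, 0.0831]
ee_rot: [[-0.629, 0.777, 0.003], [0.777, 0.629, 0.0], [-0.002, 0.002, -1.0]]
contact_force: [-0.8, 0.4, 4.4]
gripper_width: 0.0279
finger_force: 59.6
```

```bash
python3 to.py 608.6 -213.5 180 129
```

```text
t 17.05 tcp mm [475.7  58.1  83.1] psi 129.01 w 27.9 ff 59.6 F [-0.8  0.4  4.4]
shift tool mm [-294.9  -67.5  -96.6] turn rad [0.0022 0.0017 0.0001]
```

Emit:
{"name": "step_arm", "arguments": {
  "plan": [
    [0,0,-0.01,0,0,0],
    [0,0,-0.03,0,0,0],
    [0,0,-0.03,0,0,0],
    [0,0,-0.025,0,0,0],
    [-0.0211,-0.0048,0,0,0,0],
    [-0.0421,-0.0096,0,0,0,0],
    [-0.0421,-0.0096,0,0,0,0],
    [-0.0421,-0.0096,0,0,0,0],
    [-0.0421,-0.0096,0,0,0,0],
    [-0.0421,-0.0096,0,0,0,0],
    [-0.0421,-0.0096,0,0,0,0],
    [-0.0211,-0.0048,0,0,0,0]
  ]
}}

```text
time_s: 18.25
ee_pos: [0.6087, -0.2167, 0.1772]
ee_rot: [[-0.628, 0.778, 0.001], [0.778, 0.628, -0.001], [-0.002, 0.0, -1.0]]
contact_force: [-0.9, 0.4, -1.3]
gripper_width: 0.0274
finger_force: 59.3
```

Emit:
{"name": "step_arm", "arguments": {
  "plan": [
    [0,0,0.015,0,0,0],
    [0,0,0,0,0,0],
    [0,0,0,0,0,0],
    [0,0,0,0,0,0]
  ]
}}

```text
time_s: 18.65
ee_pos: [0.6071, -0.2117, 0.1613]
ee_rot: [[-0.631, 0.776, -0.001], [0.776, 0.631, 0.001], [0.002, -0.001, -1.0]]
contact_force: [0.7, 0.5, -1.9]
gripper_width: 0.0276
finger_force: 59.2
```

```bash
python3 to.py 608.6 -213.5 89.1 129; python3 wr.py 608.6 -213.5 44 62
```

```text
t 18.65 tcp mm [ 607.1 -211.7  161.3] psi 129.09 w 27.6 ff 59.2 F [ 0.7  0.5 -1.9]
shift tool mm [-2.5  0.1 72.2] turn rad [-0.0005 -0.0015  0.0016]
3066 circ ((607.3699951171875, -213.3390655517578), 53.80833053588867) rect ((607.0747680664062, -211.71368408203125), (106.57180786132812, 104.2458724975586)) long 1.5862055
```

Emit:
{"name": "step_arm", "arguments": {
  "plan": [
    [-0.0015,0,0.012,0,0,0],
    [0,0,0.02,0,0,0],
    [0,0,0.018,0,0,0],
    [0,0,0.01,0,0,0],
    [0,0,0.005,0,0,0],
    [0,0,0,0,0,0],
    [0,0,0,0,0,0]
  ]
}}

```text
time_s: 19.4
ee_pos: [0.6092, -0.2146, 0.0972]
ee_rot: [[-0.629, 0.777, 0.001], [0.777, 0.63, -0.0], [-0.001, 0.0, -1.0]]
contact_force: [0.2, 0.4, -0.4]
gripper_width: 0.0273
finger_force: 59.2
```

```bash
python3 to.py 608.3 -213.4 89.1 129
```

```text
t 19.4 tcp mm [ 609.2 -214.6   97.2] psi 129.01 w 27.3 ff 59.2 F [ 0.2  0.4 -0.4]
shift tool mm [1.5 0.1 8.1] turn rad [0.0005 0.0009 0.0002]
```

Emit:
{"name": "step_arm", "arguments": {
  "plan": [
    [0.001,0,0.003,0,0,0],
    [0,0,0.002,0,0,0],
    [0,0,0.0015,0,0,0],
    [0,0,0.001,0,0,0],
    [0,0,0.001,0,0,0],
    [0,0,0,0,0,0],
    [0,0,0,0,0,0],
    [0,0,0,0,0,0]
  ]
}}

```text
time_s: 20.2
ee_pos: [0.6082, -0.2137, 0.0891]
ee_rot: [[-0.63, 0.777, -0.0], [0.777, 0.63, 0.0], [0.0, -0.0, -1.0]]
contact_force: [-2.4, 1.1, 6.0]
gripper_width: 0.027
finger_force: 59.8
```

Emit:
{"name": "step_arm", "arguments": {
  "plan": [
    [0,0,0,0,0,0],
    [0,0,0,0,0,0],
    [0,0,0,0,0,0],
    [0,0,-0.02,0,0,0],
    [0,0,-0.03,0,0,0],
    [0,0,-0.04,0,0,0],
    [0.015,-0.015,0,0,0,0],
    [0.0299,-0.03,0,0,0,0],
    [0.0299,-0.03,0,0,0,0],
    [0.0299,-0.03,0,0,0,0],
    [0.015,-0.015,0,0,0,0],
    [0,0,0,0,0,0]
  ],
  "claw": 0.042
}}

```text
time_s: 21.4
ee_pos: [0.4365, -0.1951, 0.1772]
ee_rot: [[-0.628, 0.778, -0.003], [0.778, 0.628, 0.002], [0.003, -0.001, -1.0]]
contact_force: [0.1, -0.3, 0.2]
gripper_width: 0.0424
finger_force: 0.0
```

Emit:
{"name": "step_arm", "arguments": {
  "plan": [
    [0,0,0,0,0,0],
    [0,0,0,0,0,0],
    [0,0,0,0,0,0]
  ],
  "claw": 0.072
}}

```text
time_s: 21.7
ee_pos: [0.4409, -0.1966, 0.1786]
ee_rot: [[-0.63, 0.777, 0.001], [0.777, 0.63, -0.001], [-0.001, 0.001, -1.0]]
contact_force: [-0.0, 0.1, 0.7]
gripper_width: 0.0717
finger_force: 0.0
```

```bash
python3 wr.py 439.5 -196.4 34 35; python3 to.py 439.7 -196.4 85 129
python3 - <<'E'
from h import *
w=arm.camera_model('wrist');s=arm.sense();d=np.load('pics/wt.npy')
V,U=np.mgrid[:420,:560]
W=px2w('wrist',np.c_[U.ravel(),V.ravel()],depth=d.ravel(),m=w); t=(W-s['ee_pos'])@s['ee_rot']*1000
k=(d.ravel()>0)&(abs(t[:,1])<60)&(abs(t[:,1])>30)&(abs(t[:,0])<14)&(t[:,2]>20)&(t[:,2]<80);print('tip z at 72',np.percentile(t[k,2],[99,100]))
p,d=save('top','top3');cv2.imwrite('pics/c5.png',cv2.resize(cv2.imread('pics/top3.png')[90:290,330:490],None,fx=3,fy=3))
E
```

```text
2207 circ ((438.7645568847656, -196.6905975341797), 24.945907592773438) rect ((438.7018737792969, -196.58303833007812), (49.18722915649414, 48.808467864990234)) long 88.84097
t 21.75 tcp mm [ 440.7 -196.5  178.5] psi 129.04 w 72.5 ff 0.0 F [-0.1  0.2 -0.9]
shift tool mm [ 0.8 -0.7 93.5] turn rad [0.0004 0.0009 0.0007]
tip z at 72 [62.26555039 64.8131142 ]
```

View pics/c5.png

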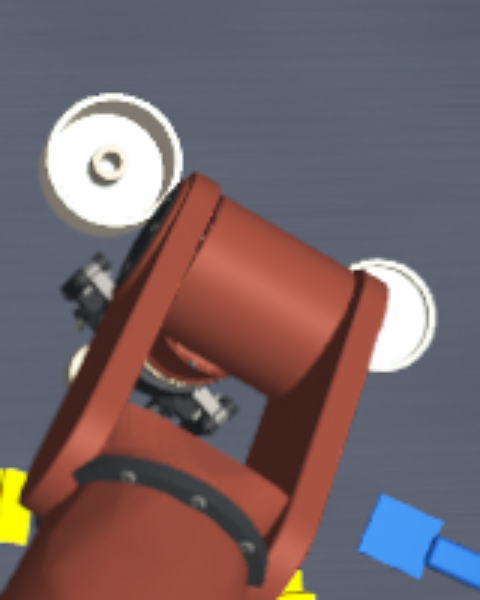

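The narrow bush stands upright in the middle of the crucible, at (107,165) in the crop. Next is the wide bush.

Emit:
{"name": "step_arm", "arguments": {
  "plan": [
    [0.001,-0.001,0.015,0,0,0],
    [0,0,0.025,0,0,0],
    [0,0,0.025,0,0,0],
    [0,0,0.018,0,0,0],
    [0,0,0.009,0,0,0],
    [0,0,0.0045,0,0,0],
    [0,0,0,0,0,0]
  ]
}}

```text
time_s: 22.5
ee_pos: [0.4383, -0.196, 0.0816]
ee_rot: [[-0.63, 0.777, -0.0], [0.777, 0.63, 0.0], [0.0, -0.0, -1.0]]
contact_force: [0.0, 0.8, 0.3]
gripper_width: 0.0721
finger_force: 0.0
```

Emit:
{"name": "step_arm", "arguments": {
  "plan": [
    [0,0,0,0,0,0],
    [0,0,0,0,0,0],
    [0,0,0,0,0,0],
    [0,0,0,0,0,0],
    [0,0,0,0,0,0]
  ],
  "claw": 0.0
}}

```text
time_s: 23.0
ee_pos: [0.4393, -0.1967, 0.0831]
ee_rot: [[-0.63, 0.777, 0.003], [0.777, 0.63, -0.002], [-0.003, 0.001, -1.0]]
contact_force: [0.0, -0.4, 6.4]
gripper_width: 0.0475
finger_force: 63.6
```

```bash
python3 to.py 483.3 -430.4 150 129
```

```text
t 23.0 tcp mm [ 439.3 -196.7   83.1] psi 129.02 w 47.5 ff 63.6 F [ 0.  -0.4  6.4]
shift tool mm [-209.5 -112.8  -66.4] turn rad [0.001  0.0029 0.0003]
```

Emit:
{"name": "step_arm", "arguments": {
  "plan": [
    [0,0,-0.01,0,0,0],
    [0,0,-0.03,0,0,0],
    [0,0,-0.03,0,0,0],
    [-0.0175,-0.0094,0,0,0,0],
    [-0.0349,-0.0188,0,0,0,0],
    [-0.0349,-0.0188,0,0,0,0],
    [-0.0349,-0.0188,0,0,0,0],
    [-0.0349,-0.0188,0,0,0,0],
    [-0.0349,-0.0188,0,0,0,0],
    [-0.0175,-0.0094,0,0,0,0],
    [0,0,0,0,0,0],
    [0,0,0,0,0,0]
  ]
}}

```text
time_s: 24.2
ee_pos: [0.4811, -0.4296, 0.1496]
ee_rot: [[-0.629, 0.778, -0.003], [0.778, 0.629, 0.003], [0.004, 0.0, -1.0]]
contact_force: [-0.1, 1.1, -3.2]
gripper_width: 0.0475
finger_force: 62.8
```

Emit:
{"name": "step_arm", "arguments": {
  "plan": [
    [0,0,0.02,0,0,0],
    [0,0,0.02,0,0,0],
    [0,0,0.01,0,0,0],
    [0,0,0.005,0,0,0],
    [0,0,0,0,0,0],
    [0,0,0,0,0,0]
  ]
}}

```text
time_s: 24.8
ee_pos: [0.4828, -0.4299, 0.0975]
ee_rot: [[-0.63, 0.777, 0.001], [0.777, 0.63, -0.001], [-0.001, 0.0, -1.0]]
contact_force: [-0.4, -0.1, -2.9]
gripper_width: 0.0475
finger_force: 62.8
```

```bash
python3 to.py 483.3 -430.4 87.1 129
```

```text
t 24.8 tcp mm [ 482.8 -429.9   97.5] psi 129.03 w 47.5 ff 62.8 F [-0.4 -0.1 -2.9]
shift tool mm [-0.7  0.1 10.4] turn rad [0.0001 0.0012 0.0006]
```

Emit:
{"name": "step_arm", "arguments": {
  "plan": [
    [-0.0005,0,0.004,0,0,0],
    [0,0,0.003,0,0,0],
    [0,0,0.0015,0,0,0],
    [0,0,0.001,0,0,0],
    [0,0,0.001,0,0,0],
    [0,0,0,0,0,0],
    [0,0,0,0,0,0],
    [0,0,0,0,0,0]
  ]
}}

```text
time_s: 25.6
ee_pos: [0.4827, -0.4303, 0.0871]
ee_rot: [[-0.63, 0.777, -0.0], [0.777, 0.63, -0.0], [-0.0, -0.0, -1.0]]
contact_force: [-3.6, 2.5, 5.6]
gripper_width: 0.0475
finger_force: 63.6
```

Emit:
{"name": "step_arm", "arguments": {
  "plan": [
    [0,0,0,0,0,0],
    [0,0,0,0,0,0],
    [0,0,0,0,0,0],
    [0,0,-0.02,0,0,0],
    [0,0,-0.03,0,0,0],
    [0,0,-0.04,0,0,0],
    [0.0105,0.0194,0,0,0,0],
    [0.0211,0.0388,0,0,0,0],
    [0.0211,0.0388,0,0,0,0],
    [0.0211,0.0388,0,0,0,0],
    [0.0211,0.0388,0,0,0,0],
    [0.0211,0.0388,0,0,0,0]
  ],
  "claw": 0.07
}}

```text
time_s: 26.8
ee_pos: [0.576, -0.2042, 0.1762]
ee_rot: [[-0.629, 0.777, 0.001], [0.777, 0.629, -0.0], [-0.001, 0.0, -1.0]]
contact_force: [0.6, -0.5, -0.4]
gripper_width: 0.0699
finger_force: 0.0
```

Emit:
{"name": "step_arm", "arguments": {
  "plan": [
    [0.0211,0.0388,0,0,0,0],
    [0.0211,0.0388,0,0,0,0],
    [0.0211,0.0388,0,0,0,0],
    [0.0211,0.0388,0,0,0,0],
    [0.0105,0.0194,0,0,0,0],
    [0,0,0,0,0,0],
    [0,0,0,0,0,0],
    [0,0,0,0,0,0]
  ],
  "claw": 0.045
}}

```text
time_s: 27.6
ee_pos: [0.651, -0.0231, 0.1759]
ee_rot: [[-0.629, 0.778, -0.001], [0.778, 0.629, -0.0], [-0.0, -0.001, -1.0]]
contact_force: [-0.2, -0.5, -0.4]
gripper_width: 0.0451
finger_force: 0.0
```

```bash
python3 wr.py 651.3 -22.6 34 25;python3 wr.py 651.3 -22.6 8 70; python3 to.py 651.3 -22.6 87 129
python3 - <<'E'
from h import *
p,d=save('top','top4');cv2.imwrite('pics/c6.png',cv2.resize(cv2.imread('pics/top4.png')[90:290,290:490],None,fx=3,fy=3))
E
```

```text
866 circ ((650.53125, -21.813289642333984), 12.879487037658691) rect ((650.4205322265625, -21.81847381591797), (24.88064956665039, 25.204885482788086)) long 177.16882
15321 circ ((650.5861206054688, -22.219207763671875), 61.973175048828125) rect ((650.2398681640625, -21.761260986328125), (122.61505126953125, 121.94012451171875)) long 82.249695
t 27.7 tcp mm [651.  -23.5 176.1] psi 128.91 w 45.0 ff 0.0 F [-0.8 -0.3 -0.2]
shift tool mm [ 0.5  0.8 89.1] turn rad [-0.0004 -0.     -0.0016]
```

View pics/c6.png

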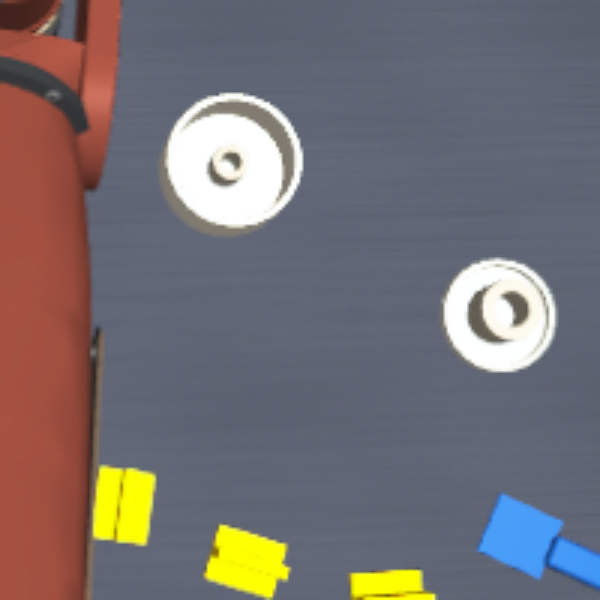

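Both bushes stand centred in their ware, the narrow at (229,164) and the wide at (507,312) in the crop. Last is the lid.

Emit:
{"name": "step_arm", "arguments": {
  "plan": [
    [0.001,0.0005,0.015,0,0,0],
    [0,0,0.025,0,0,0],
    [0,0,0.025,0,0,0],
    [0,0,0.014,0,0,0],
    [0,0,0.007,0,0,0],
    [0,0,0.003,0,0,0],
    [0,0,0,0,0,0]
  ]
}}

```text
time_s: 28.45
ee_pos: [0.6515, -0.0211, 0.0874]
ee_rot: [[-0.629, 0.777, 0.001], [0.777, 0.629, -0.0], [-0.0, 0.0, -1.0]]
contact_force: [0.1, -0.0, 0.7]
gripper_width: 0.0451
finger_force: 0.0
```

Emit:
{"name": "step_arm", "arguments": {
  "plan": [
    [0,0,0,0,0,0],
    [0,0,0,0,0,0],
    [0,0,0,0,0,0],
    [0,0,0,0,0,0],
    [0,0,0,0,0,0]
  ],
  "claw": 0.0
}}

```text
time_s: 28.95
ee_pos: [0.6523, -0.0211, 0.0889]
ee_rot: [[-0.63, 0.777, 0.003], [0.777, 0.63, -0.0], [-0.002, 0.002, -1.0]]
contact_force: [-1.2, 0.2, 5.1]
gripper_width: 0.0238
finger_force: 59.3
```

```bash
python3 to.py 608.3 -213.4 180 129
python3 - <<'E'
from h import *
m=arm.camera_model('top');p=cv2.imread('pics/top4.png');d=np.load('pics/top4.npy')
V,U=np.mgrid[:420,:560]; W=px2w('top',np.c_[U.ravel(),V.ravel()],depth=d.ravel(),m=m)*1000
for n,c,h,r in[('small',(608,-213),36,25),('cruc',(608,-213),44,60),('large',(483,-430),38,35),('dish',(483,-430),12,52)]:
    q=W[(abs(W[:,2]-h)<2.5)&(np.hypot(*(W[:,:2]-c).T)<r)]; print(n,len(q),np.median(q[:,2]).round(1),cv2.minEnclosingCircle(q[:,:2].astype(np.float32)))
E
```

```text
t 28.95 tcp mm [652.3 -21.1  88.9] psi 129.02 w 23.8 ff 59.3 F [-1.2  0.2  5.1]
shift tool mm [-121.9 -155.   -91.1] turn rad [0.0019 0.0021 0.0003]
small 68 36.6 ((608.917236328125, -211.9376220703125), 14.92568302154541)
cruc 272 44.4 ((607.7877807617188, -213.86927795410156), 54.958248138427734)
large 162 38.5 ((483.7588806152344, -428.8913269042969), 25.270654678344727)
dish 243 12.1 ((483.0749206542969, -430.0956726074219), 46.7939338684082)
```

Emit:
{"name": "step_arm", "arguments": {
  "plan": [
    [0,0,-0.005,0,0,0],
    [0,0,-0.02,0,0,0],
    [0,0,-0.03,0,0,0],
    [0,0,-0.025,0,0,0],
    [0,0,-0.01,0,0,0],
    [-0.0102,-0.0129,0,0,0,0],
    [-0.0203,-0.0258,0,0,0,0],
    [-0.0203,-0.0258,0,0,0,0],
    [-0.0203,-0.0258,0,0,0,0],
    [-0.0203,-0.0258,0,0,0,0],
    [-0.0203,-0.0258,0,0,0,0],
    [-0.0102,-0.0129,0,0,0,0]
  ]
}}

```text
time_s: 30.15
ee_pos: [0.6051, -0.216, 0.1746]
ee_rot: [[-0.627, 0.779, -0.004], [0.779, 0.627, 0.001], [0.003, -0.003, -1.0]]
contact_force: [-0.7, -0.3, -2.3]
gripper_width: 0.0235
finger_force: 59.2
```

Emit:
{"name": "step_arm", "arguments": {
  "plan": [
    [0,0,0.015,0,0,0],
    [0,0,0.01,0,0,0],
    [0,0,0,0,0,0],
    [0,0,0,0,0,0],
    [0,0,0,0,0,0]
  ]
}}

```text
time_s: 30.65
ee_pos: [0.6081, -0.212, 0.1522]
ee_rot: [[-0.631, 0.776, 0.0], [0.776, 0.631, 0.0], [-0.0, 0.0, -1.0]]
contact_force: [0.0, -1.2, -1.9]
gripper_width: 0.0238
finger_force: 59.2
```

```bash
python3 to.py 608.3 -213.6 132.9 129
```

```text
t 30.65 tcp mm [ 608.1 -212.   152.2] psi 129.11 w 23.8 ff 59.2 F [ 0.  -1.2 -1.9]
shift tool mm [-1.4 -0.8 19.3] turn rad [0.0002 0.0001 0.0019]
```

Emit:
{"name": "step_arm", "arguments": {
  "plan": [
    [-0.001,-0.0005,0.007,0,0,0],
    [0,0,0.005,0,0,0],
    [0,0,0.003,0,0,0],
    [0,0,0.002,0,0,0],
    [0,0,0.0015,0,0,0],
    [0,0,0,0,0,0],
    [0,0,0,0,0,0],
    [0,0,0,0,0,0]
  ]
}}

```text
time_s: 31.45
ee_pos: [0.608, -0.2144, 0.1339]
ee_rot: [[-0.629, 0.777, 0.0], [0.777, 0.629, -0.0], [-0.0, 0.0, -1.0]]
contact_force: [0.3, -0.3, -1.9]
gripper_width: 0.0237
finger_force: 59.2
```

Emit:
{"name": "step_arm", "arguments": {
  "plan": [
    [0,0,0.001,0,0,0],
    [0,0,0.0008,0,0,0],
    [0,0,0,0,0,0],
    [0,0,0,0,0,0],
    [0,0,0,0,0,0]
  ]
}}

```text
time_s: 31.95
ee_pos: [0.6081, -0.2144, 0.1329]
ee_rot: [[-0.629, 0.777, 0.001], [0.777, 0.629, -0.0], [-0.001, 0.0, -1.0]]
contact_force: [-3.5, 1.0, 4.6]
gripper_width: 0.024
finger_force: 59.9
```

Emit:
{"name": "step_arm", "arguments": {
  "plan": [
    [0,0,0,0,0,0],
    [0,0,0,0,0,0],
    [0,0,0,0,0,0],
    [0,0,-0.015,0,0,0],
    [0,0,-0.03,0,0,0],
    [0,0,-0.04,0,0,0],
    [0,0,-0.02,0,0,0],
    [0.03,0,0,0,0,0],
    [0.045,0,0,0,0,0],
    [0.045,0,0,0,0,0],
    [0.045,0,0,0,0,0],
    [0.03,0,0,0,0,0]
  ],
  "claw": 0.045
}}

```text
time_s: 33.15
ee_pos: [0.4832, -0.0608, 0.2375]
ee_rot: [[-0.63, 0.777, -0.0], [0.777, 0.63, 0.001], [0.0, 0.0, -1.0]]
contact_force: [0.0, -0.3, 0.1]
gripper_width: 0.045
finger_force: 0.0
```

Emit:
{"name": "step_arm", "arguments": {
  "plan": [
    [0.02,0,0,0,0,0],
    [0,0,0,0,0,0],
    [0,0,0,0,0,0],
    [0,0,0,0,0,0]
  ]
}}

```text
time_s: 33.55
ee_pos: [0.4735, -0.0479, 0.2378]
ee_rot: [[-0.629, 0.777, 0.002], [0.777, 0.629, -0.001], [-0.002, 0.001, -1.0]]
contact_force: [-1.1, -0.9, 0.1]
gripper_width: 0.0448
finger_force: 0.0
```

Run:
```python
from h import *
m=arm.camera_model('top');p,d=save('top','top5'); save('scene','scene5')
V,U=np.mgrid[:420,:560]; W=px2w('top',np.c_[U.ravel(),V.ravel()],depth=d.ravel(),m=m)*1000
for n,c,h,r in[('lid',(608,-213),52,70),('knob',(608,-213),78,20),('large',(483,-430),38,35),('bar',(602,240),29,60),('web',(509,388),41,40)]:
    q=W[(abs(W[:,2]-h)<2.5)&(np.hypot(*(W[:,:2]-c).T)<r)]
    if len(q)<5: print(n,len(q)); continue
    A=np.c_[q[:,:2]-q[:,:2].mean(0),np.ones(len(q))]
    print(n,len(q),'z',np.median(q[:,2]).round(1),'c',np.round(cv2.minEnclosingCircle(q[:,:2].astype(np.float32))[0],1),'rect',np.round(cv2.minAreaRect(q[:,:2].astype(np.float32))[0],1),'slope',np.linalg.lstsq(A,q[:,2],rcond=None)[0][:2].round(3))
print(arm.sense()['time_s'])
```

```text
lid 1130 z 52.8 c [ 609.7 -213.8] rect [ 613.9 -220.3] slope [ 0.002 -0.001]
knob 71 z 78.5 c [ 609.2 -213.8] rect [ 608.6 -214.1] slope [0.005 0.01 ]
large 181 z 38.2 c [ 483.6 -429. ] rect [ 483.7 -429.2] slope [ 0.006 -0.004]
bar 194 z 29.7 c [603.5 240.1] rect [602.8 239.6] slope [0.008 0.011]
web 84 z 41.7 c [510.2 387.6] rect [509.9 387.4] slope [0.044 0.015]
33.65
```

View pics/scene5.png

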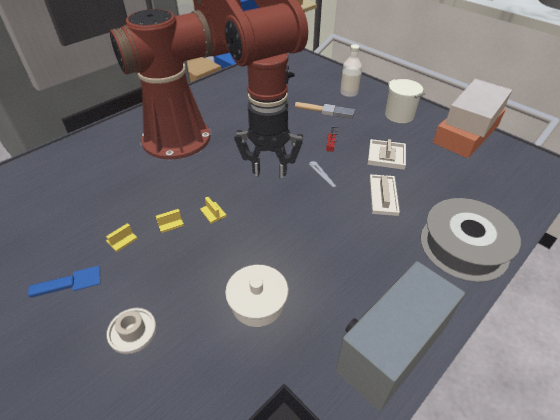

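The lid is level on the crucible at (257,293), the wide bush is in the dish at (131,325), and the bracket (387,152) and bar (385,193) are in their ware. The gripper is clear of everything, so I hand the job in.

```bash
python3 -c "
from station import arm
print(arm.job_done())"
```

```text
the job is handed in; nothing more can be done
None
```

I handed the job in at about 34 s of the 125 s allowed: by the camera checks, all four parts are upright within about 2 mm of the middle of their ware and the lid is level and central on the crucible, but no verdict came back.

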